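# Pull the filter cassette from a bench fume extractor and hold it over the tub

## Task

The soldering fume extractor needs its filter looked at: first turn its fan dial fully anticlockwise to the off stop, then lift the blue flap (black knob at its front) and swing it right back, past upright, so that it stands open by itself, and draw the filter cassette beneath it (green pull tab on top) up out of its slot. Carry it to the white tub beside the extractor and finish while still holding it there: upright and still, over the middle of the tub and well clear above its rim, with the fan left off and the flap left open. Do not shove the tub or knock the bottles, tin, solder spool and tape roll standing around.

Things in the scene. Friction and masses are not known exactly. Their poses are not given: they have to be found in the camera images.
- extractor: Grey bench fume extractor, fixed to the bench, 170 (x) by 230 (y) by 142 mm high; origin at the centre of its underside, x axis to its back, z up; the louvred grille faces its -x. Its strip from y = -115 to -45 mm, top at 142 mm, carries the dial; the rest in front of x = +30 mm is the filter bay under the blue flap; behind that the housing is 142 mm high.
- slot_mouth (a point): Middle of the filter slot's mouth, in the flat deck 106 mm above the bench that lies under the flap (x = -35, y = +32.5 mm of the extractor). The deck is 155 mm wide and runs from 50 mm in front of this point to 65 mm behind it; walls 36 mm higher stand at its back and both sides, its front is open when the flap is up.
- fan_dial (a joint): Fan dial: rad turned clockwise (seen from above) from the off stop; 0 = off, at its stop; 4.6 = full speed. It stays where it is left (friction about 0.03 N m).
- fan_dial_grip (a point): Grip point of the black dial, on its upright axis, 179 mm above the bench (x = -20, y = -80.5 mm of the extractor). The dial is a bar 34 long, 14 wide, 32 mm high, its top 7 mm above this point, on a disc 36 mm across whose top is 23 mm below it. The bar and this point's x axis turn with the dial; at 0 the bar lies along the extractor's x, its white line towards -x (red off mark).
- filter_flap (a joint): Blue flap over the filter bay: opening angle in rad, 0 = shut, 2.0 = its stop, leaning back past upright. Hinged along its back edge (along the extractor's y axis), so its front edge rises and swings to the back. A stiff hinge: it stays at any angle where it is left; moving it takes 1 to 2 N at its knob. Fully open its top is 260 mm above the bench.
- flap_hinge (a point): Middle of the flap's hinge line, at x = 30, y = 32.5, z = 139.5 mm of the extractor. The flap is a plate 115 mm (hinge to front edge) by 151 mm by 5 mm, with a skirt 30 mm deep hanging from its front edge down to the deck.
- flap_handle (a point): Grip point on the axis of the flap's black round knob, 103 mm from the hinge line, 12 mm from the flap's front edge and 24 mm out from the plate's mid-thickness. The knob's head, 20 mm across, reaches from 3 mm below to 10 mm above this point; below that it narrows to 15 mm. With the flap shut the knob points straight up and this point is 163.5 mm above the bench; it turns with the flap.
- filter: Filter cassette: dark pleated plate in a grey frame, 16 (x) by 130 (y) by 90 mm high, green pull tab on top; about 0.16 kg. Origin at the centre of its underside, z up. At the start it stands in the slot, hidden by the flap, axes parallel to the extractor's, underside 16 mm above the bench, plate top level with the deck, 1.5 mm of play in x and 2 mm in y each way. It comes free after rising 90 mm.
- filter_tab (a point): Grip point on the centre line of the cassette's green pull tab, 104 mm above the cassette's underside and 14 mm above the deck while it is home. The tab is 14 mm (x) by 40 mm (y), stands 27 mm above the plate, and its top is 13 mm above this point.
- white_tub: White plastic tub, open at the top, loose on the bench, 394 mm along its x, 301 mm along its y, 118 mm high to the rim; origin at the centre of its underside.
- solder_spool: Bystander: blue-flanged solder spool, 61 mm across, 42 mm high; origin at the centre of its underside.
- flux_bottle: Bystander: white bottle with a red nozzle, 48 mm across, 125 mm high; origin at the centre of its underside.
- tip_tin: Bystander: small silvery tin, 53 mm across, 20 mm high; origin at the centre of its underside.
- patina_bottle: Bystander: brown bottle with a black cap, 54 mm across, 97 mm high; origin at the centre of its underside.
- masking_tape: Bystander: roll of masking tape, 104 mm across, 25 mm high; origin at the centre of its underside.

How it is judged (in metres and radians):
On the way, in this order (a step that is already met when the one before it is completed fails the run):
1. the fan dial is turned back to its off stop, with the flap still shut (value of joint fan_dial below 0.1 rad and value of joint filter_flap below 0.3 rad), for 0.2 s.
2. the flap is swung back past upright, the fan off and the cassette still home in its slot (value of joint filter_flap above 1.65 rad and value of joint fan_dial below 0.1 rad and z of filter in the frame of extractor below 0.03 m), for 0.2 s.
3. the cassette is drawn clear above its slot with the flap still open (z of filter in the frame of extractor above 0.108 m and value of joint filter_flap above 1.4 rad), for 0.1 s.
At the end, for the whole second after the job is handed in: Dial within 0.1 rad of off; flap open over 1.4 rad; cassette held in the fingers, upright within 15 degrees, under 30 mm/s, the middle of its underside within 80 mm (seen from above) of the tub's centre and over 135 mm above the bench (rim: 118 mm), touching neither tub nor extractor (value of joint fan_dial below 0.1 rad and value of joint filter_flap above 1.4 rad and horizontal distance between filter and white_tub below 0.08 m and height (world z) of filter above 0.135 m and angle between filter's own z axis and vertical below 0.26 rad and linear speed of filter below 0.03 m/s and contact force between the fingers and filter above 1 N and contact force between filter and white_tub below 0.2 N and contact force between filter and extractor below 0.2 N); the arm keeps its last pose, push and grip.
It fails at once if the tub is shoved more than 30 mm (distance of white_tub from where it was at the start of the episode above 0.03 m).
It fails at once if one of the things standing around is knocked more than 30 mm (distance of any of solder_spool, flux_bottle, tip_tin, patina_bottle, masking_tape from where it was at the start of the episode above 0.03 m).
It also fails if it takes over 72 s, if anything falls off the work surface, if the arm or the gripper's body presses on something with over 40 N, if the wrist force passes 120 N, or if a joint passes its speed limit or range.

## Robot

A 6-joint arm with a two-finger parallel gripper is mounted at the origin on the work surface; the furniture and walls round the work are solid. World frame = base frame: x ahead of the robot, y to its left, z up, the work surface at z = 0. Lengths are in m, angles in degrees, forces in N, time in s.
With the tool pointing down it reaches from about 0.4 to 0.825 m from the base axis. Payload 7 kg.
Tool frame: the origin (TCP) lies midway between the tips of the shut fingers; the grasp point (between the pads) lies ctrl.tcp_to_grasp behind it (ctrl.tcp_to_grasp is the distance from the TCP to the grasp point, in m); z points along the fingers, y is the line along which they close (so a half turn about z gives the same grasp; the last joint's range is limited). The gripper opens to 88 mm and grips with 3 to 60 N. Pads are 19 mm wide; open, the fingers measure 130 mm over their backs; the gripper's body (78 mm by 193 mm) begins 47 mm behind the grasp point.
Start: joints at [80.392, 20.546, 0.682, 0, -70.136, -16.507], TCP at [0.297, 0.606, 0.227] pointing down, gripper open.
Joint ranges: [-176.03, 176.03], [-82.01, 121.73], [-58.28, 71.71], [-173.87, 95.51], [-174.79, -0.11], [-173.66, 173.66]. Speed limits (degrees/s): [136.94, 136.94, 172.46, 180, 180, 180].

## Interface

Orientations are given as [roll, pitch, yaw] about the fixed x, y, z axes, in that order (R = Rz(yaw) Ry(pitch) Rx(roll)).
In Python, from plant import ctrl, imaging, close_job gives the robot as it stands.
- The arm moves only by the shell command python3 -m crank 'ROWS'. ROWS is JSON, a list of rows, each a list of 3 entries, a list of its own where there are three numbers: the shift along the world's x, y, z in m, then the turn, a rotation vector about the world's x, y, z in degrees, then the opening, from -1 (shut) to 1 (fully open), so that 0 is half open. A call has 1 to 12 rows; each row shifts and turns the commanded pose from where the row before left it; what a row does not reach is not made up. A row lasts 1/10 s, in which the tool goes at most 50 mm and 8.59 degrees, less where a joint would pass 70% of its speed; a pose out of reach is approached as far as the arm can. A call is refused whole if a number of a shift passes 0.05 or a number of a turn 8.59, either way. A call with a gripper value outside its range is refused whole. The fingers move at their own pace and stop on an object; the grip force is fixed at half the most. Time passes only in rows, so rows that do not move let the fingers close. It gives the time, the measured TCP pose, the force, the opening and the grip force at its end, in the units of the state.
- ctrl.get_obs(): the state, without advancing time (a new reading comes with each control period).
- imaging.snapshot(name): name is "scene" or "side" or "wrist"; returns (picture, depth): 420x560x3 uint8, blue, green, red; 420x560 float32, m along the optical axis (not along the pixel's ray), 0 where there is no reading.
- imaging.camera_model(name): a dict with "mtx" (3x3 intrinsics, pixels), "R" (3x3) and "t" (3): a world point X has camera coordinates R X + t. Camera axes: x right, y down, z forward; pixel columns grow to the right and rows downward; lengths in m; the calibration is good to about 2 mm. A picture is of the moment at which its call begins: read the wrist's pose just before it. camera_model takes no time and is no camera call; for the wrist camera it gives the pose at the moment of the call.
- close_job(): hands the job in; it is judged then, once.
The state is a dict: "clock": time; "joint_pos": joint angles; "qvel": joint speeds; "tau": joint torques, N m; "tool_pos": TCP position; "orientation": TCP orientation; "force": force on the tool from outside, world axes, zero at the start; "moment": the same for the moment, N m; "opening": finger opening in m; "gripper_force": force on a finger pad.
Only numpy, scipy, OpenCV 4.12 (cv2) and the standard library are available. Lean on these libraries where they do the work, as an engineer would, in place of code of your own. Each camera call takes 0.05 s, during which the arm holds its last target. There are 200 camera calls.

## Working session

There is one attempt and no reset: what is moved stays moved. The work goes in short steps, Python scripts to look and compute and a shell command to move; the robot and the scene stay as the last step left them, time stands still between calls to the robot, and variables do not carry over. Pictures are saved under pics/ and viewed, at most 10 in all, crops included, and the job is handed in when it is done.

```bash
ls; mkdir -p pics; cat > h.py <<'E'
import numpy as np, cv2
from plant import ctrl, imaging
def snap(n):
    m=imaging.camera_model(n); p,d=imaging.snapshot(n); return p,d,m
def pts(d,m):
    v,u=np.mgrid[:d.shape[0],:d.shape[1]]
    K=m["mtx"]; c=np.stack([(u-K[0,2])/K[0,0]*d,(v-K[1,2])/K[1,1]*d,d],-1)
    return (c-np.array(m["t"]))@np.array(m["R"])
def ray(uv,m,z):
    K=np.array(m["mtx"]);R=np.array(m["R"]);t=np.array(m["t"])
    o=-R.T@t; r=R.T@np.linalg.inv(K)@np.array([uv[0],uv[1],1.]); return o+r*(z-o[2])/r[2]
E
python3 - <<'E'
from h import *
for n in("scene","side"):
    p,d,m=snap(n); cv2.imwrite(f"pics/{n}0.png",p); np.savez(f"{n}0.npz",p=p,d=d,**{k:np.array(m[k]) for k in("mtx","R","t")})
    print(n,-np.array(m["R"]).T@np.array(m["t"]))
o=ctrl.get_obs();print(o,ctrl.tcp_to_grasp)
E
```

```text
pics
scene [-0.04461831 -0.47600544  0.87700604]
side [ 0.252803   -0.95771778  0.9676254 ]
{'clock': 0.1, 'joint_pos': array([ 8.03899912e+01,  2.05875363e+01,  6.36173426e-01, -1.46369701e-02,
       -7.01360359e+01, -1.65069113e+01]), 'qvel': array([-0.1080921 , -0.03812455, -0.0034127 , -0.05478379,  0.00237822,
        0.00509906]), 'tau': array([-1.13115027e-03, -5.84163880e+01,  2.93751669e+01,  7.01539949e+00,
        1.01908043e-02, -5.09614460e-05]), 'tool_pos': array([0.2969843 , 0.60564827, 0.22570217]), 'orientation': array([ 1.79912294e+02, -1.16414138e-02, -2.61218952e+01]), 'force': array([0.81182662, 0.09130142, 0.13709142]), 'moment': array([-0.06375982, -0.03456564,  0.01330526]), 'gripper_force': 0.0, 'opening': 0.08751520942948639} 0.0188
```

View pics/scene0.png

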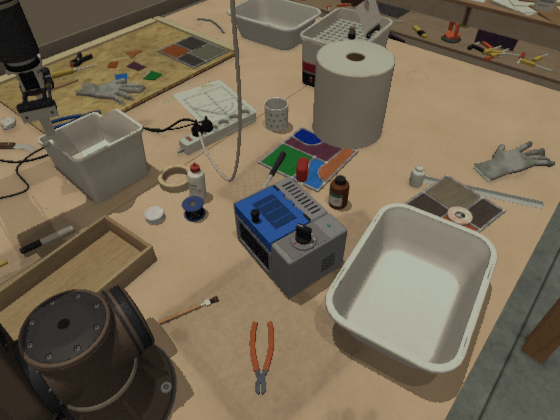

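View pics/side0.png

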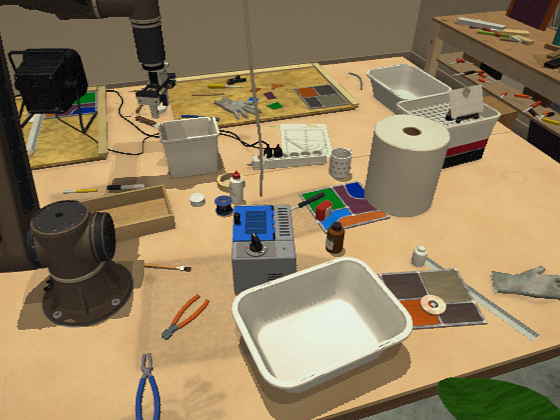

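The scene view shows the blue flap around (272,212), its knob at (255,215), the dial at (303,236) and the tub at (415,285). The side view shows the same layout, with the dial at (256,243). A grey cable or pole hangs near the extractor.

```bash
python3 - <<'E'
from h import *
for n,roi in(("scene",(160,220,300,380)),("side",(190,200,300,310))):
    f=np.load(n+"0.npz");p,d=f["p"],f["d"];m=f;P=pts(d,m)
    ok=d>0
    hsv=cv2.cvtColor(p,cv2.COLOR_BGR2HSV)
    R=np.zeros(ok.shape,bool);R[roi[0]:roi[2],roi[1]:roi[3]]=1
    top=R&ok&(abs(P[...,2]-.142)<.006)
    blue=top&(hsv[...,0]>95)&(hsv[...,0]<130)&(hsv[...,1]>120)
    for nm,M in(("top",top),("blue",blue)):
        r=cv2.minAreaRect(np.float32(P[M][:,:2]*1000)); print(n,nm,M.sum(),r,np.median(P[M][:,2]))
    print("corners top",cv2.boxPoints(cv2.minAreaRect(np.float32(P[blue][:,:2]*1000))).round(0).tolist())
    k=R&ok&(P[...,2]>.160)&(P[...,2]<.2)&(p.max(-1)<75)
    N,L,S,C=cv2.connectedComponentsWithStats(k.astype(np.uint8))
    for i in range(1,N):
        if S[i,4]>15: q=P[L==i];print(" dark",C[i],S[i,4],q.mean(0).round(3),q.min(0).round(3),q.max(0).round(3), ray(C[i],m,.17).round(3))
    # tub rim
    t=ok&(abs(P[...,2]-.115)<.006)&(hsv[...,1]<60)&(P[...,1]<.0)&(P[...,0]>.3)&(P[...,0]<1.1)
    N,L,S,C=cv2.connectedComponentsWithStats(t.astype(np.uint8))
    i=1+S[1:,4].argmax(); T=ok&(abs(P[...,2]-.115)<.006)&(hsv[...,1]<60)&(P[...,1]<.05)&(P[...,0]>.3)
    print("tub",cv2.minAreaRect(np.float32(P[L==i][:,:2]*1000)),S[i,4])
    # cable / tall points near
    g=ok&(P[...,2]>.25)&(P[...,2]<.9)&(abs(P[...,0]-.55)<.4)&(abs(P[...,1]-.0)<.5)
    print("tall",g.sum()); 
    for a,b in((.05,.15),(.15,.25),(.25,.4),(.4,.6),(.6,.8)):
        g=ok&(P[...,2]>a)&(P[...,2]<b)&(P[...,0]>.3)&(P[...,0]<1.2)&(abs(P[...,1])<.6)
        N,L,S,C=cv2.connectedComponentsWithStats(g.astype(np.uint8))
        for i in range(1,N):
            if S[i,4]>25: q=P[L==i];print(a,b,S[i],q.min(0).round(2),q.max(0).round(2))
E
```

```text
scene top 4706 ((514.410400390625, 16.993576049804688), (352.9179992675781, 171.5724639892578), 75.07463073730469) 0.14271498074465827
scene blue 2179 ((481.5763244628906, -3.1739044189453125), (152.2424774169922, 118.77781677246094), 74.6395263671875) 0.14283150171058348
corners top [[404.0, -61.0], [519.0, -92.0], [559.0, 54.0], [444.0, 86.0]]
 dark [254.68852459 213.        ] 61 [0.435 0.005 0.171] [ 0.428 -0.002  0.161] [0.446 0.016 0.178] [0.435 0.006 0.17 ]
 dark [303.4566474  231.46242775] 173 [ 0.456 -0.118  0.177] [ 0.45  -0.133  0.16 ] [ 0.468 -0.101  0.189] [ 0.461 -0.114  0.17 ]
tub ((555.7234497070312, -344.909912109375), (386.1067810058594, 283.9822692871094), 7.9708733558654785) 3960
tall 770
0.05 0.15 [302  49  15  28 227] [1.19 0.39 0.05] [1.2  0.46 0.15]
0.05 0.15 [ 313   91   75   47 1892] [0.93 0.03 0.05] [1.11 0.25 0.15]
0.05 0.15 [264  97  24  24 474] [0.87 0.31 0.05] [0.96 0.39 0.09]
0.05 0.15 [169 116  44  44 404] [0.6  0.34 0.05] [0.72 0.57 0.1 ]
0.05 0.15 [119 119  16  17 129] [0.48 0.52 0.09] [0.48 0.6  0.15]
0.05 0.15 [  87  134   59   56 1598] [0.3  0.47 
[... 3091 characters left out ...]
 62] [0.55 0.16 0.15] [0.56 0.18 0.25]
0.15 0.25 [233 212   7  11  54] [ 0.43 -0.    0.15] [0.45 0.01 0.18]
0.15 0.25 [248 233  14  19 171] [ 0.44 -0.13  0.15] [ 0.48 -0.1   0.19]
0.25 0.4 [155  65  11  27 144] [0.3  0.56 0.32] [0.34 0.6  0.4 ]
0.25 0.4 [160  89   6  13  32] [0.3  0.53 0.3 ] [0.32 0.6  0.32]
0.25 0.4 [ 373  115   77   40 2337] [0.94 0.03 0.25] [1.18 0.27 0.27]
0.25 0.4 [255 118   7  41 126] [0.53 0.13 0.25] [0.55 0.16 0.4 ]
0.4 0.6 [145   2  20  67 766] [0.3  0.55 0.4 ] [0.35 0.6  0.6 ]
0.4 0.6 [247  48  12  71 247] [0.51 0.1  0.4 ] [0.54 0.13 0.6 ]
0.6 0.8 [144   0  14   6  63] [0.3  0.55 0.6 ] [0.34 0.6  0.62]
0.6 0.8 [243   0   8  48 185] [0.5  0.09 0.6 ] [0.52 0.1  0.71]
```

```bash
python3 -m crank '[[[-0.016,-0.034,0.015],[0,0,0],1],[[-0.016,-0.034,0.015],[0,0,0],1],[[-0.016,-0.034,0.015],[0,0,0],1],[[-0.016,-0.034,0.015],[0,0,0],1],[[-0.016,-0.034,0.015],[0,0,0],1],[[-0.016,-0.034,0.015],[0,0,0],1],[[0.03,-0.03,0],[0,0,0],1],[[0.03,-0.03,0],[0,0,0],1],[[0.03,-0.03,0],[0,0,0],1],[[0.03,-0.03,0],[0,0,0],1],[[0.03,-0.03,0],[0,0,0],1]]'
python3 -m crank '[[[0.015,-0.04,0],[0,0,0],1],[[0.015,-0.04,0],[0,0,0],1],[[0.015,-0.04,0],[0,0,0],1],[[0.015,-0.04,0],[0,0,0],1],[[0.01,-0.04,0],[0,0,0],1],[[0.01,-0.04,0],[0,0,0],1],[[0.01,-0.04,0],[0,0,0],1],[[0.01,-0.04,0],[0,0,0],1],[[0,0,0],[0,0,0],1],[[0,0,0],[0,0,0],1]]'
python3 - <<'E'
from h import *
o=ctrl.get_obs();print(o["tool_pos"],o["orientation"],o["joint_pos"],o["force"])
p,d,m=snap("wrist");cv2.imwrite("pics/w1.png",p);np.savez("w1.npz",p=p,d=d,**{k:np.array(m[k]) for k in("mtx","R","t")})
print(-np.array(m["R"]).T@np.array(m["t"]))
E
```

```text
clock: 1.2
tool_pos: [0.3517, 0.2506, 0.3167]
orientation: [-180.0, 0.0, -26.1]
force: [1.1, 1.0, -0.6]
opening: 0.0877
gripper_force: 0.0
clock: 2.2
tool_pos: [0.4508, -0.0689, 0.316]
orientation: [180.0, 0.1, -26.3]
force: [-0.5, 0.2, -0.1]
opening: 0.0874
gripper_force: 0.0
[ 0.45081155 -0.06890639  0.31604092] [ 1.79970990e+02  5.78697128e-02 -2.62922338e+01] [ 1.61640899e+01 -3.55440794e+00 -1.66577600e+01 -1.81277027e-02
 -7.69589271e+01  4.75477910e+01] [-0.52272634  0.15055263 -0.11126931]
[ 0.51583124 -0.09990988  0.47503855]
```

View pics/w1.png

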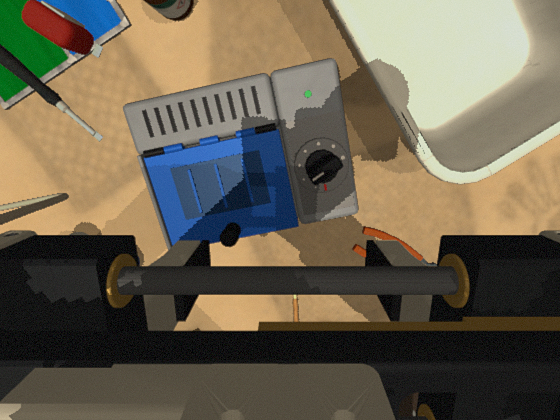

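The wrist view shows the flap knob at (231,234) and the dial at (322,168). The dial's white line points lower left, with the red off mark at (323,188), so the dial is a modest clockwise angle from off.

```bash
python3 - <<'E'
from h import *
f=np.load("w1.npz");p,d=f["p"],f["d"];P=pts(d,f);hsv=cv2.cvtColor(p,cv2.COLOR_BGR2HSV)
cv2.imwrite("pics/w1c.png",cv2.resize(p[130:250,200:360],None,fx=5,fy=5,interpolation=cv2.INTER_CUBIC))
M=(d>0)&(P[...,2]>.178)&(P[...,2]<.195);M[:130]=0;M[210:]=0;M[:,:280]=0;M[:,370:]=0
r=cv2.minAreaRect(np.float32(P[M][:,:2]*1000));print("bar top",M.sum(),r,P[M].mean(0),cv2.boxPoints(r))
w=M&(p.min(-1)>120);print("white",w.sum(),P[w].mean(0))
k=(d>0)&(P[...,2]>.165)&(P[...,2]<.18);k[:,:200]=0;k[:200]=0;k[250:]=0;k[:,260:]=0
print("knob",k.sum(),P[k].mean(0),P[k].min(0),P[k].max(0))
b=(d>0)&(abs(P[...,2]-.142)<.006)&(hsv[...,0]>95)&(hsv[...,0]<130)&(hsv[...,1]>120);b[:120]=0;b[250:]=0
r=cv2.minAreaRect(np.float32(P[b][:,:2]*1000));print("flap",r,np.median(P[b][:,2]))
b=(d>0)&(abs(P[...,2]-.142)<.006);b[250:]=0
r=cv2.minAreaRect(np.float32(P[b][:,:2]*1000));print("top",r)
E
```

```text
bar top 535 ((462.50372314453125, -114.5635757446289), (14.162117958068848, 34.10733413696289), 9.01714038848877) [ 0.46339216 -0.11454129  0.18619602] [[ 452.83734   -98.83048 ]
 [ 458.18298  -132.5163  ]
 [ 472.1701   -130.29666 ]
 [ 466.82446   -96.610855]]
white 0 [nan nan nan]
knob 283 [0.44093147 0.00623078 0.17311517] [ 0.43030549 -0.00170038  0.16502811] [0.44951171 0.01753994 0.17639075]
flap ((486.44842529296875, -2.6735153198242188), (153.44972229003906, 117.82263946533203), 75.36772155761719) 0.14312894306983032
top ((517.3889770507812, 16.713623046875), (351.11041259765625, 169.99618530273438), 75.39683532714844)<stdin>:6: RuntimeWarning: Mean of empty slice.
  ret = um.true_divide(
```

View pics/w1c.png

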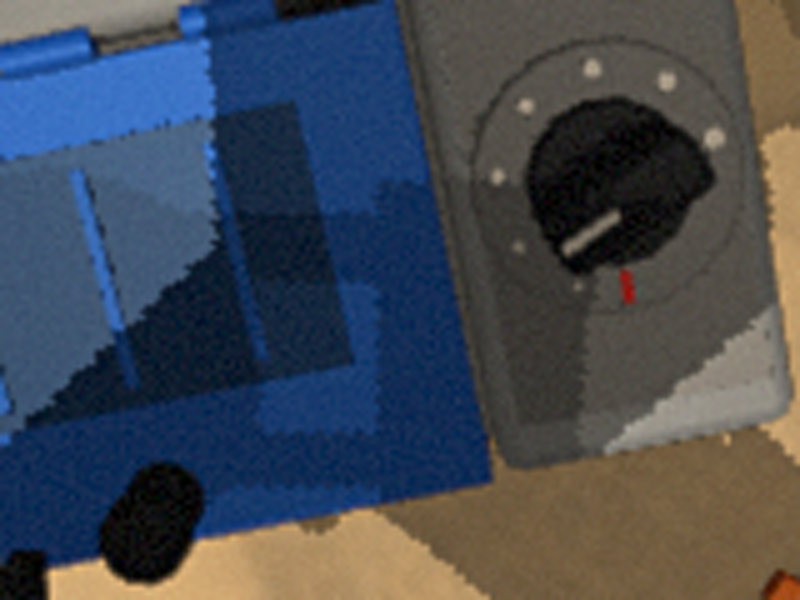

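```bash
python3 -m crank '[[[0.002,-0.008,-0.01],[0,0,-7.8],1],[[0.002,-0.008,-0.01],[0,0,-7.8],1],[[0.002,-0.008,-0.01],[0,0,-7.8],1],[[0.002,-0.008,-0.01],[0,0,-7.8],1],[[0.002,-0.008,-0.01],[0,0,-7.8],1],[[0.001,-0.006,-0.01],[0,0,-7.8],1],[[0,0,-0.01],[0,0,-7.8],1],[[0,0,-0.02],[0,0,0],1],[[0,0,-0.02],[0,0,0],0.5],[[0,0,0],[0,0,0],0.2],[[0,0,0],[0,0,0],0.2],[[0,0,0],[0,0,0],0.2]]'
```

```text
clock: 3.45
tool_pos: [0.4629, -0.1133, 0.2078]
orientation: [-179.9, -0.0, -80.6]
force: [0.4, -0.0, 0.1]
opening: 0.0613
gripper_force: 0.0
```

```bash
python3 -m crank '[[[-0.001,-0.001,-0.015],[0,0,0],0.2],[[0,0,-0.015],[0,0,0],0.2],[[0,0,-0.015],[0,0,0],0.2],[[0,0,0],[0,0,0],0.2],[[0,0,0],[0,0,0],-1],[[0,0,0],[0,0,0],-1],[[0,0,0],[0,0,0],-1],[[0,0,0],[0,0,0],-1],[[0,0,0],[0,0,0],-1],[[0,0,0],[0,0,0],-1],[[0,0,0],[0,0,0],-1]]'
```

```text
clock: 4.55
tool_pos: [0.4612, -0.115, 0.1618]
orientation: [-180.0, -0.0, -80.7]
force: [-1.0, 0.8, 2.8]
opening: 0.0138
gripper_force: 30.0
```

Gripped (13.8 mm opening matches the 14 mm bar). Turn about +66°.

```bash
python3 -m crank '[[[0,0,0],[0,0,7.5],-1],[[0,0,0],[0,0,7.5],-1],[[0,0,0],[0,0,7.5],-1],[[0,0,0],[0,0,7.5],-1],[[0,0,0],[0,0,7.5],-1],[[0,0,0],[0,0,7.5],-1],[[0,0,0],[0,0,7.5],-1],[[0,0,0],[0,0,6.5],-1],[[0,0,0],[0,0,4],-1],[[0,0,0],[0,0,3],-1],[[0,0,0],[0,0,0],-1],[[0,0,0],[0,0,0],-1]]'; python3 -c "
from h import *
o=ctrl.get_obs();print(o['moment'],o['orientation'])"
```

```text
clock: 5.75
tool_pos: [0.4614, -0.1148, 0.1618]
orientation: [-180.0, -0.0, -14.8]
force: [-1.2, 2.8, 2.9]
opening: 0.014
gripper_force: 30.0
[0.79254525 0.21136644 0.03588017] [-1.79984112e+02 -2.50662840e-02 -1.47979367e+01]
```

```bash
python3 -m crank '[[[0,0,0],[0,0,1.5],-1],[[0,0,0],[0,0,1.0],-1],[[0,0,0],[0,0,0],-1],[[0,0,0],[0,0,0],-1]]'; python3 -c "
from h import *
o=ctrl.get_obs();print(o['moment'],o['orientation'])"
```

```text
clock: 6.15
tool_pos: [0.4614, -0.1148, 0.1618]
orientation: [-180.0, -0.0, -12.3]
force: [-0.5, 3.9, 4.6]
opening: 0.0142
gripper_force: 30.9
[ 1.15582511  0.20778549 -0.76415083] [-1.79977167e+02 -2.97406261e-02 -1.22630588e+01]
```

```bash
python3 -m crank '[[[0,0,0],[0,0,0],0.2],[[0,0,0],[0,0,0],0.2],[[0,0,0],[0,0,0],0.2],[[0,0,0.02],[0,0,0],0.2],[[0,0,0.03],[0,0,0],0.2],[[0,0,0.03],[0,0,0],0.2],[[-0.005,0.03,0],[0,0,-1],0.2],[[-0.005,0.03,0],[0,0,-1],0.2],[[-0.005,0.03,0],[0,0,-0.7],0.2],[[-0.005,0.03,0],[0,0,0],0.2],[[-0.002,0.003,0],[0,0,0],0.2],[[0,0,0],[0,0,0],0.2]]'
python3 - <<'E'
from h import *
o=ctrl.get_obs();print(o["tool_pos"],o["orientation"],o["joint_pos"])
p,d,m=snap("wrist");cv2.imwrite("pics/w2.png",p);P=pts(d,m)
print(-np.array(m["R"]).T@np.array(m["t"]))
M=(d>0)&(P[...,2]>.178)&(P[...,2]<.195)&(abs(P[...,0]-.46)<.03)&(abs(P[...,1]+.115)<.03)
if M.sum(): print(M.sum(),cv2.minAreaRect(np.float32(P[M][:,:2]*1000)))
E
```

```text
clock: 7.35
tool_pos: [0.4388, 0.0085, 0.2414]
orientation: [180.0, 0.0, -14.8]
force: [0.6, 0.6, -0.0]
opening: 0.0524
gripper_force: 0.0
[0.43877636 0.00852801 0.24144704] [ 1.79980920e+02  1.24046590e-02 -1.47864923e+01] [ 2.70344640e+01 -3.08325139e+00 -2.59380697e+01  6.45335842e-03
 -6.71671489e+01  4.81765404e+01]
[ 0.50862718 -0.0091821   0.40051461]
1161 ((462.414794921875, -113.67890167236328), (14.200926780700684, 33.82391357421875), 76.76142883300781)
```

View pics/w2.png

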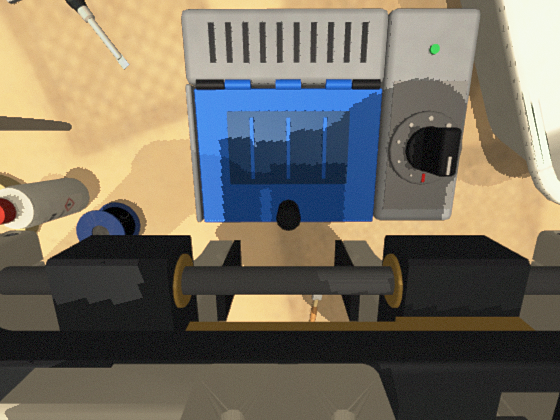

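The wrist view shows the white line of the dial at the red off mark, around (423,178), and the knob at (288,215), centred between the fingers. Descend onto the knob.

```bash
python3 -m crank '[[[0.001,0,-0.03],[0,0,0],0.2],[[0,0,-0.03],[0,0,0],0.2],[[0,0,-0.02],[0,0,0],0.2],[[0,0,-0.013],[0,0,0],0.2],[[0,0,0],[0,0,0],-1],[[0,0,0],[0,0,0],-1],[[0,0,0],[0,0,0],-1],[[0,0,0],[0,0,0],-1],[[0,0,0],[0,0,0],-1],[[0,0,0],[0,0,0],-1]]'
python3 - <<'E'
import numpy as np
# grasp rel hinge (-103, 24+3) ; TCP offset 18.8 below along tool z, tool tilt a
for i in range(0,13):
    th=np.radians(5*i); a=0.75*th
    g=np.array([-.103*np.cos(th)+.0245*np.sin(th), .103*np.sin(th)+.0245*np.cos(th)])
    t=g-.0188*np.array([np.sin(a),np.cos(a)])
    if i: 
        e=t-p; print(5*i,"dx dz",(e*1000).round(1),"world",(1000*e[0]*np.array([.966,-.259])).round(1),(e[1]*1000).round(1))
    p=t
E
```

```text
clock: 8.4
tool_pos: [0.4403, 0.0076, 0.1492]
orientation: [180.0, -0.0, -14.9]
force: [-0.1, -4.0, 2.8]
opening: 0.0185
gripper_force: 30.0
5 dx dz [1.3 8.9] world [ 1.3 -0.3] 8.9
10 dx dz [2.1 8.8] world [ 2.  -0.5] 8.8
15 dx dz [2.8 8.5] world [ 2.7 -0.7] 8.5
20 dx dz [3.5 8.2] world [ 3.4 -0.9] 8.2
25 dx dz [4.2 7.8] world [ 4.1 -1.1] 7.8
30 dx dz [4.9 7.4] world [ 4.7 -1.3] 7.4
35 dx dz [5.5 6.9] world [ 5.3 -1.4] 6.9
40 dx dz [6.1 6.4] world [ 5.9 -1.6] 6.4
45 dx dz [6.6 5.8] world [ 6.4 -1.7] 5.8
50 dx dz [7.1 5.2] world [ 6.8 -1.8] 5.2
55 dx dz [7.5 4.6] world [ 7.2 -1.9] 4.6
60 dx dz [7.8 3.9] world [ 7.6 -2. ] 3.9
```

```bash
python3 -m crank '[[[0.0013,-0.0003,0.009],[0.97,3.62,0],-1],[[0.002,-0.0005,0.009],[0.97,3.62,0],-1],[[0.0027,-0.0007,0.0085],[0.97,3.62,0],-1],[[0.0034,-0.0009,0.008],[0.97,3.62,0],-1],[[0.004,-0.001,0.008],[0.97,3.62,0],-1],[[0.0047,-0.0013,0.0075],[0.97,3.62,0],-1]]'
```

```text
clock: 9.0
tool_pos: [0.46, 0.0026, 0.1982]
orientation: [-180.0, 22.5, -14.9]
force: [7.7, -6.6, -12.5]
opening: 0.0184
gripper_force: 30.0
```

```bash
python3 -m crank '[[[0.0053,-0.0014,0.007],[0.97,3.62,0],-1],[[0.006,-0.0016,0.0065],[0.97,3.62,0],-1],[[0.0064,-0.0017,0.006],[0.97,3.62,0],-1],[[0.0068,-0.0018,0.005],[0.97,3.62,0],-1],[[0.007,-0.0019,0.0045],[0.97,3.62,0],-1],[[0.0076,-0.002,0.004],[0.97,3.62,0],-1],[[0,0,0],[0,0,0],-1]]'
python3 - <<'E'
from h import *
p,d,m=snap("scene");cv2.imwrite("pics/s3.png",cv2.resize(p[120:330,180:460],None,fx=2.8,fy=2.8))
o=ctrl.get_obs();print(o["joint_pos"])
E
```

```text
clock: 9.7
tool_pos: [0.4979, -0.0073, 0.2288]
orientation: [180.0, 45.4, -15.0]
force: [-0.3, -3.2, -7.7]
opening: 0.0185
gripper_force: 30.0
[   8.1356255    32.30405034   12.47582056  -17.45432748 -111.88926815
   66.5010138 ]
```

View pics/s3.png

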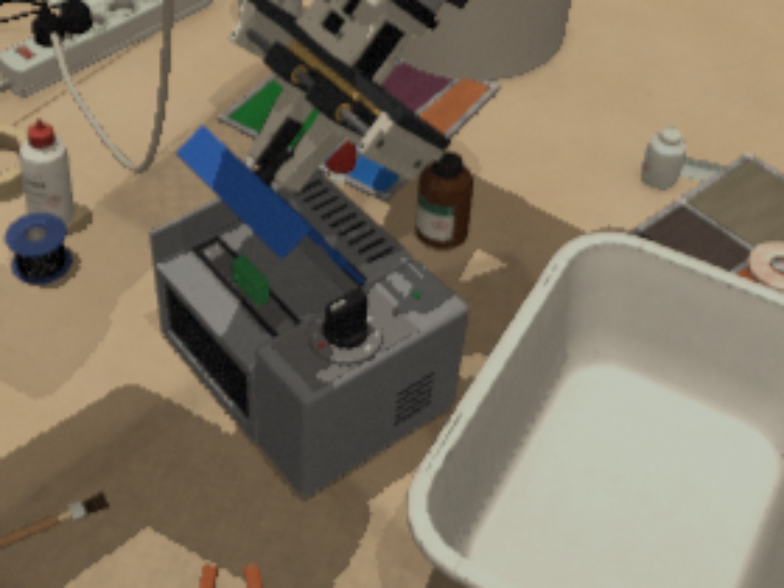

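The scene view shows the flap lifted about 60°, the knob still gripped, and the green tab visible beneath at crop (250,278). The arc is tracking well, so continue to about 107°.

```bash
python3 - <<'E'
import numpy as np
for i in range(0,11):
    th=np.radians(60+4.8*i); a=np.radians(45+2*i)
    g=np.array([-.103*np.cos(th)+.0245*np.sin(th), .103*np.sin(th)+.0245*np.cos(th)])
    t=g-.0188*np.array([np.sin(a),np.cos(a)])
    if i: e=t-p; print((1000*e[0]*np.array([.966,-.259])).round(1),(e[1]*1000).round(1))
    p=t
E
```

```text
[ 7.9 -2.1] 2.7
[ 8.  -2.2] 1.9
[ 8.1 -2.2] 1.2
[ 8.2 -2.2] 0.5
[ 8.2 -2.2] -0.2
[ 8.1 -2.2] -1.0
[ 8.  -2.1] -1.7
[ 7.8 -2.1] -2.4
[ 7.5 -2. ] -3.1
[ 7.2 -1.9] -3.7
```

```bash
python3 -m crank '[[[0.008,-0.0021,0.0027],[0.52,1.93,0],-1],[[0.008,-0.0022,0.002],[0.52,1.93,0],-1],[[0.008,-0.0022,0.0012],[0.52,1.93,0],-1],[[0.0082,-0.0022,0.0005],[0.52,1.93,0],-1],[[0.0082,-0.0022,-0.0002],[0.52,1.93,0],-1]]' && python3 -m crank '[[[0.008,-0.0022,-0.001],[0.52,1.93,0],-1],[[0.008,-0.0021,-0.0017],[0.52,1.93,0],-1],[[0.0078,-0.0021,-0.0024],[0.52,1.93,0],-1],[[0.0075,-0.002,-0.003],[0.52,1.93,0],-1],[[0.0072,-0.0019,-0.0037],[0.52,1.93,0],-1],[[0,0,0],[0,0,0],-1]]'
python3 - <<'E'
from h import *
p,d,m=snap("scene");cv2.imwrite("pics/s4.png",cv2.resize(p[120:330,180:460],None,fx=2.8,fy=2.8))
E
```

```text
clock: 10.25
tool_pos: [0.5376, -0.0177, 0.2358]
orientation: [-179.9, 55.0, -15.0]
force: [-5.2, -3.4, -17.6]
opening: 0.0188
gripper_force: 30.0
clock: 10.85
tool_pos: [0.5762, -0.0278, 0.2249]
orientation: [-179.8, 65.1, -14.8]
force: [-7.5, -3.6, -9.2]
opening: 0.0185
gripper_force: 30.0
```

View pics/s4.png

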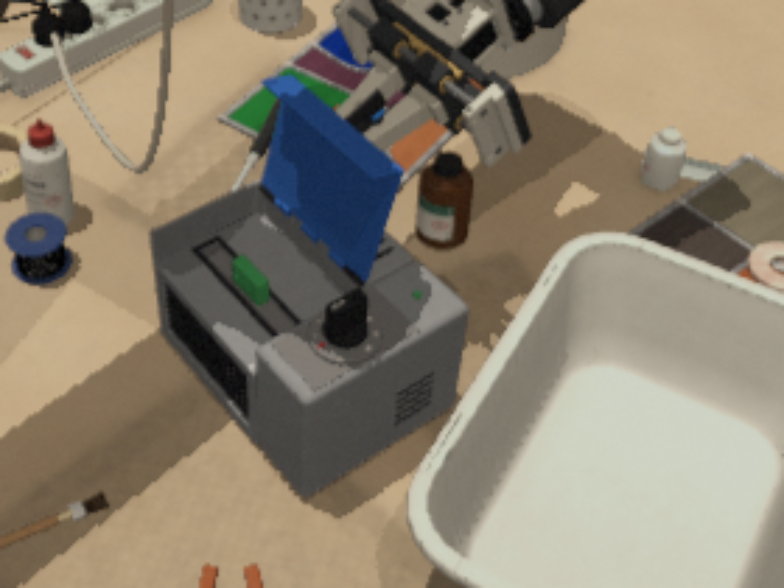

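The flap stands past upright, with the tab clear at crop (250,280). Release and retreat backwards, then go up and over.

```bash
python3 -m crank '[[[0,0,0],[0,0,0],0.3],[[0,0,0],[0,0,0],0.3],[[0,0,0],[0,0,0],0.3],[[0.018,-0.0048,0.0086],[0,0,0],0.3],[[0.018,-0.0048,0.0086],[0,0,0],0.3],[[0.018,-0.0048,0.0086],[0,0,0],0.3],[[0,0,0.03],[-1.94,-7.24,0],0.3],[[0,0,0.03],[-1.94,-7.24,0],0.3],[[0,0,0.03],[-1.94,-7.24,0],0.3],[[0,0,0.03],[-1.94,-7.24,0],0.3],[[0,0,0.01],[-1.94,-7.24,0],0.3],[[-0.02,0.005,0],[-1.94,-7.24,0],0.3]]'
python3 -m crank '[[[-0.02,0.005,0],[-1.94,-7.24,0],0.3],[[-0.02,0.005,0],[-1.94,-7.24,0],0.3],[[-0.02,0.005,0],[-1.3,-4.9,0],0.3],[[-0.025,0.006,0],[0,0,0],0.3],[[-0.025,0.006,0],[0,0,0],0.3],[[-0.02,0.006,0],[0,0,0],0.3],[[-0.01,0,0],[0,0,0],0.3],[[0,0,0],[0,0,0],0.3]]'
python3 - <<'E'
from h import *
o=ctrl.get_obs();print(o["tool_pos"],o["orientation"])
for n in("wrist","scene"):
    p,d,m=snap(n);P=pts(d,m);hsv=cv2.cvtColor(p,cv2.COLOR_BGR2HSV)
    g=(d>0)&(hsv[...,0]>45)&(hsv[...,0]<85)&(hsv[...,1]>100)&(abs(P[...,2]-.12)<.02)&(abs(P[...,0]-.476)<.06)&(abs(P[...,1])<.06)
    t=g&(P[...,2]>.128)
    for M in(g,t):
        if M.sum()>5: print(n,M.sum(),P[M].mean(0).round(4),P[M][:,2].max(),cv2.minAreaRect(np.float32(P[M][:,:2]*1000)))
    b=(d>0)&(hsv[...,0]>95)&(hsv[...,0]<130)&(hsv[...,1]>120)&(abs(P[...,0]-.55)<.1)&(abs(P[...,1])<.12)&(P[...,2]>.15)&(P[...,2]<.27)
    q=P[b]@np.array([[.966,.259,0],[-.259,.966,0],[0,0,1]]); 
    print("flap ext x(+off) vs z"); 
    for z in(.16,.19,.22,.25): s=q[abs(q[:,2]-z)<.01]; print(z,len(s),len(s) and np.median(s[:,0])-(.501*.966+.041*.259))
E
```

```text
clock: 12.1
tool_pos: [0.6119, -0.038, 0.384]
orientation: [-179.9, 19.4, -14.8]
force: [-0.1, 2.1, 0.3]
opening: 0.0569
gripper_force: 0.0
clock: 12.9
tool_pos: [0.4693, -0.0047, 0.3833]
orientation: [-179.9, -0.2, -14.8]
force: [0.6, -0.3, -0.4]
opening: 0.057
gripper_force: 0.0
[ 0.46929316 -0.0046643   0.38327339] [-179.85364137   -0.23386402  -14.8241351 ]
wrist 348 [ 0.4778 -0.0019  0.1315] 0.13622938408164664 ((478.5822448730469, 8.136955261230469), (59.58893585205078, 23.414386749267578), 78.41319274902344)
wrist 305 [ 0.4774 -0.0023  0.1333] 0.13622938408164664 ((477.22430419921875, -2.2825279235839844), (38.39929962158203, 13.627774238586426), 74.92284393310547)
flap ext x(+off) vs z
0.16 140 0.03179827551046027
0.19 5 -0.02079163016172969
0.22 0 0
0.25 5955 0.04837700498988723
scene 131 [ 0.4703 -0.006   0.1263] 0.13570142994135503 ((472.0091552734375, -2.5483150482177734), (37.77157974243164, 14.157391548156738), 78.95085906982422)
scene 70 [ 0.4717 -0.0042  0.1325] 0.13570142994135503 ((472.50506591796875, -2.5834007263183594), (37.64466094970703, 12.274107933044434), 74.97848510742188)
flap ext x(+off) vs z
0.16 327 0.03230318428744988
0.19 353 0.04064287159446506
0.22 314 0.048718422648935944
0.25 519 0.044495507924996625
```

```bash
python3 -m crank '[[[0.0035,0.0012,-0.03],[0,0,0],0.5],[[0.0035,0.0012,-0.03],[0,0,0],0.5],[[0,0,-0.03],[0,0,0],0.5],[[0,0,-0.03],[0,0,0],0.5],[[0,0,-0.03],[0,0,0],0.5],[[0,0,-0.03],[0,0,0],0.5],[[0,0,-0.03],[0,0,0],0.5],[[0,0,-0.02],[0,0,0],0.5],[[0,0,0],[0,0,0],0.5]]'
```

```text
clock: 13.9
tool_pos: [0.476, -0.0031, 0.1485]
orientation: [179.8, 0.2, -15.0]
force: [0.0, -1.1, 0.2]
opening: 0.0658
gripper_force: 0.0
```

```bash
python3 -m crank '[[[0.001,0.001,-0.015],[0,0,0],0.5],[[0,0,-0.012],[0,0,0],0.5],[[0,0,-0.01],[0,0,0],0.5],[[0,0,0],[0,0,0],0.5],[[0,0,0],[0,0,0],-1],[[0,0,0],[0,0,0],-1],[[0,0,0],[0,0,0],-1],[[0,0,0],[0,0,0],-1],[[0,0,0],[0,0,0],-1]]'
```

```text
clock: 14.8
tool_pos: [0.4784, -0.0014, 0.1152]
orientation: [-180.0, -0.1, -14.9]
force: [-1.2, -1.8, 3.0]
opening: 0.0395
gripper_force: 30.0
```

```bash
python3 -m crank '[[[0,0,0.01],[0,0,0],-1],[[0,0,0.015],[0,0,0],-1],[[0,0,0.015],[0,0,0],-1],[[0,0,0.015],[0,0,0],-1],[[0,0,0.015],[0,0,0],-1],[[0,0,0.015],[0,0,0],-1]]'; python3 -m crank '[[[0,0,0.02],[0,0,0],-1],[[0,0,0.025],[0,0,0],-1],[[0,0,0.03],[0,0,0],-1],[[0,0,0.03],[0,0,0],-1],[[0,0,0.03],[0,0,0],-1],[[0,0,0],[0,0,0],-1]]'
```

```text
clock: 15.4
tool_pos: [0.478, -0.0011, 0.2008]
orientation: [-180.0, -0.1, -14.9]
force: [1.0, 0.5, -1.5]
opening: 0.0398
gripper_force: 30.0
clock: 16.0
tool_pos: [0.4798, -0.0011, 0.3396]
orientation: [-179.8, -0.4, -14.9]
force: [0.8, -0.6, -2.6]
opening: 0.0397
gripper_force: 30.0
```

```bash
python3 -m crank '[[[-0.005,-0.02,0],[0,0,0],-1],[[-0.006,-0.03,0],[0,0,0],-1],[[-0.006,-0.03,0],[0,0,0],-1],[[-0.006,-0.04,0],[0,0,0],-1],[[0.014,-0.032,0],[0,0,0],-1],[[0.014,-0.032,0],[0,0,0],-1],[[0.014,-0.032,0],[0,0,0],-1],[[0.014,-0.032,0],[0,0,0],-1],[[0.014,-0.032,0],[0,0,0],-1],[[0.014,-0.032,0],[0,0,0],-1],[[0.012,-0.022,0],[0,0,0],-1],[[0.006,-0.01,0],[0,0,0],-1]]'; python3 -m crank '[[[0,0,-0.01],[0,0,0],-1],[[0,0,-0.01],[0,0,0],-1],[[0,0,-0.01],[0,0,0],-1],[[0,0,0],[0,0,0],-1],[[0,0,0],[0,0,0],-1],[[0,0,0],[0,0,0],-1],[[0,0,0],[0,0,0],-1],[[0,0,0],[0,0,0],-1],[[0,0,0],[0,0,0],-1],[[0,0,0],[0,0,0],-1]]'
python3 - <<'E'
from h import *
p,d,m=snap("side");cv2.imwrite("pics/s5.png",p)
E
```

```text
clock: 17.2
tool_pos: [0.5574, -0.3468, 0.3331]
orientation: [-180.0, 0.1, -15.0]
force: [1.0, -0.3, -2.4]
opening: 0.0394
gripper_force: 30.0
clock: 18.2
tool_pos: [0.5573, -0.3453, 0.3049]
orientation: [-180.0, -0.1, -14.9]
force: [0.5, -0.5, -1.6]
opening: 0.0395
gripper_force: 30.0
```

View pics/s5.png

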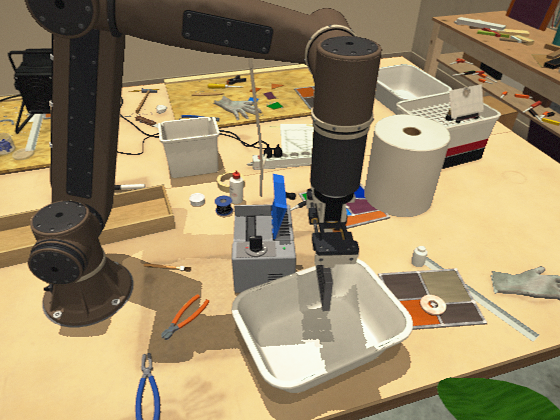

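The side view shows the cassette at (324,285), upright and held over the tub. The flap is open at (278,205), the dial is off, and the bystanders are still in place. Hand in.

```bash
python3 -c "
from plant import close_job
print(close_job())"
```

```text
the job is handed in; nothing more can be done
None
```

I handed the job in at about 18 s: the dial is at its off stop, the flap stands open at about 105°, and the cassette is held upright and still over the middle of the tub, about 0.2 m above the bench; the hand-in call gave no verdict.

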